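# Set the lamp carriage to the marked stop of a photometer rail

## Robot

A 6-joint arm with a two-finger parallel gripper is mounted at the origin on the work surface. World frame = base frame: x ahead of the robot, y to its left, z up, the work surface at z = 0. Lengths are in m, angles in degrees, forces in N, time in s.
With the tool pointing down it reaches from about 0.35 to 0.875 m from the base axis. Payload 4.2 kg.
Tool frame: the origin (TCP) lies at the very end of the fingers, on their centre line; the grasp point (between the pads) lies 19 mm behind it; z points along the fingers, y is the line along which they close (so a half turn about z gives the same grasp; the last joint's range is limited). The gripper opens to 87 mm and grips with 3 to 60 N. Pads are 19 mm wide; open, the fingers measure 117 mm over their backs; the gripper's body (75 mm by 190 mm) begins 51 mm behind the grasp point.
Start: joints at [-61.501, 22.042, 0.453, 0, -68.411, -14.817], TCP at [0.148, -0.607, 0.223] pointing down, gripper open.
Joint ranges: [-179.83, 179.83], [-69.29, 118.12], [-61.27, 80.66], [-181.25, 117.63], [-171.15, -9.14], [-177.46, 177.46]. Speed limits (degrees/s): [159.86, 159.86, 180, 180, 180, 180].

## Interface

Orientations are given as a 3x3 rotation matrix whose columns are the frame's x, y, z axes.
In Python, from station import monitor, cams, ticket gives the robot as it stands.
- The arm moves only by the tool drive_tool, never from a script. Its argument "moves" is a list of rows, each an object with "delta_pos": the shift along the tool's x, y, z in mm, a list of three; "turn": the turn about the tool's z in rad; "claw": the opening, from 0 (shut) to 1 (fully open). A call has 1 to 12 rows; each row shifts and turns the commanded pose from where the row before left it, along the tool's axes as they then stand; what a row does not reach is not made up. A row lasts 1/8 s, in which the tool goes at most 62.5 mm and 10.7 degrees, less where a joint would pass 70% of its speed; a pose out of reach is approached as far as the arm can. A call is refused whole if a number of a shift passes 62.5 or a number of a turn 0.188, either way. A call with a gripper value outside its range is refused whole. The fingers move at their own pace and stop on an object; the grip force is fixed at half the most. Time passes only in rows, so rows that do not move let the fingers close. It gives the time, the measured TCP pose, the force, the opening and the grip force at its end, in the units of the state.
- monitor.sense(): the state, without advancing time (a new reading comes with each control period).
- cams.capture(name): name is "side" or "top"; returns a dict with "color" (480x640x3 uint8, red, green, blue), "range_z" (480x640 float32, m along the optical axis (not along the pixel's ray), 0 where there is no reading), "vertical_fov" (degrees; the focal length in pixels is half the picture's height over the tangent of half this angle, whatever the lens; pixels are square), "cx", "cy" (the principal point, pixels), "dist" ([k1, k2, p1, p2, k3] as OpenCV has them; the pictures are not rectified), "extrinsics" (4x4, takes a point from camera to world coordinates). Camera axes: x right, y down, z forward; pixel columns grow to the right and rows downward; lengths in m; the calibration is good to about 2 mm. A picture is of the moment at which its call begins.
- ticket.finish_job(): hands the job in; it is judged then, once.
The state is a dict: "time_s": time; "joints": joint angles; "joint_velocities": joint speeds; "effort": joint torques, N m; "tcp_pos": TCP position; "ee_rot": TCP orientation; "wrist_force": force on the tool from outside, world axes, zero at the start; "moment": the same for the moment, N m; "gripper_width": opening from 0.0 (shut) to 1.0 (fully open); "gripper_force": force on a finger pad.
Only numpy, scipy, OpenCV 4.12 (cv2) and the standard library are available. Lean on these libraries where they do the work, as an engineer would, in place of code of your own. Each camera call takes 0.05 s, during which the arm holds its last target. There are 200 camera calls.

## Task

Bring the lamp carriage on the bench rail up to the marked stop, the one with the upright index plate: with the fingertips press the release pad in the middle of the carriage fully down to free its brake, keep it down while you push the carriage along the rail until it gently meets that stop, then lift off so that the brake takes hold again. Do not touch the bulb, and leave the ballast, the multimeter and the screwdriver where they are.

Things in the scene. Friction and masses are not known exactly. Their poses are not given: they have to be found in the camera images.
- rail: Fixed aluminium I-section rail, 600 mm long, head 48 mm wide, its top 40 mm above the table. Origin: at table height under its middle; y runs along the rail, x across it (away from the robot), z up. A scale runs along its side. A round light sensor (top 91 mm above the table) at its +y end and a white screen (top 105 mm) at its -y end are centred 75 mm to the +x side of the rail.
- carriage: Grey carriage captive on the rail, 110 mm long (y), 84 mm wide (x), 0.7 kg. Axes as the rail's; origin at table height under its centre. Its ends are two bearing blocks, 25 mm long, 70 mm above the table; between them a 60 mm long well holds the release pad. Its brake holds with 12 to 18 N; with the pad pressed it rolls with about 1 N. The lamp bracket is on its +x side.
- pad_top (a point): Centre of the top face of the release pad, which is the black ribbed rubber pad, 56 mm across the rail by 58 mm along it, in the middle of the carriage. At rest it is 62 mm above the table, 8 mm lower than the bearing blocks on either side of it; it moves with the pad.
- release_pad (a joint): Downward travel of the release pad in m: 0 at rest (brake on), 0.005 fully down on its stop. A spring resists with 14 N at the start and 16 N fully down; the brake is off from about 0.001 on, and comes on again by itself when the pad is let up.
- marked_stop: The marked stop: dark steel block clamped on the rail, 20 mm long, 64 mm wide, top 64 mm above the table, with an aluminium index plate (44 mm wide, 4 mm thick) standing on it to 91 mm. Origin: at table height under its centre; axes as the rail's. It may be on either side of the carriage, which rests against it when their centres are 65 mm apart.
- plain_stop: The other stop, on the other side of the carriage: the same dark steel block without an index plate, top 64 mm above the table. Origin and axes as for the marked stop.
- lamp: The bulb on the carriage's bracket: steel base and small glass capsule, 34 mm wide, 48 mm tall, its top 83 mm above the table, standing 78 mm to the +x side of the carriage's centre. Origin: centre of its underside. Fragile: not to be touched.
- ballast: Loose finned aluminium lamp ballast, 60 x 100 x 28 mm, lying on the table on the robot's side of the rail. Origin: centre of its underside. To be left alone.
- multimeter: Loose grey hand multimeter, 140 x 72 x 38 mm, lying face up on the table on the robot's side of the rail. Origin: centre of its underside. To be left alone.
- screwdriver: Loose screwdriver with black handle, 170 mm long, 26 mm thick, lying on the table beyond the rail. Origin: on the table under its middle. To be left alone.

How it is judged (in metres and radians):
On the way, in this order (a step that is already met when the one before it is completed fails the run):
1. the release pad is pressed down while the carriage still stands where it started (value of joint release_pad above 0.0035 m and distance of carriage from where it was at the start of the episode below 0.015 m), for 0.1 s.
2. the carriage meets the marked stop with the pad still held down (value of joint release_pad above 0.001 m and horizontal distance between carriage and marked_stop below 0.0675 m), for 0.1 s.
At the end, for the whole second after the job is handed in: The carriage rests against the marked stop (gap under 2.5 mm), its release pad is up again (within 1 mm of its rest height) so that the brake holds, and it is at rest (horizontal distance between carriage and marked_stop below 0.0675 m and value of joint release_pad below 0.001 m and linear speed of carriage below 0.005 m/s); the robot touches nothing.
It fails at once if the carriage is dragged against its brake (more than 5 mm from its start, it moves faster than 20 mm/s with the pad up) (value of joint release_pad below 0.0007 m and linear speed of carriage above 0.02 m/s and distance of carriage from where it was at the start of the episode above 0.005 m).
It fails at once if the carriage is rammed into the marked stop (over 50 N) (contact force between carriage and marked_stop above 50 N).
It fails at once if the robot touches the bulb (contact force between any of the fingers, the arm and lamp above 0.5 N).
It fails at once if the ballast, the multimeter or the screwdriver is moved by more than 15 mm (distance of any of ballast, multimeter, screwdriver from where it was at the start of the episode above 0.015 m).
It also fails if it takes over 42 s, if anything falls off the work surface, if the arm or the gripper's body presses on something with over 40 N, if the wrist force passes 120 N, or if a joint passes its speed limit or range.

## Working session

There is one attempt and no reset: what is moved stays moved. The work goes in short steps, Python scripts to look and compute and a tool call to move; the robot and the scene stay as the last step left them, time stands still between calls to the robot, and variables do not carry over. Pictures are saved under pics/ and viewed, at most 10 in all, crops included, and the job is handed in when it is done.

Besides the shell and the picture viewer there is one more tool, called after "Request:" as name(argument=value, ...), one argument or row to a line, values as JSON. drive_tool: Moves the arm, as the interface text tells. Its arguments: {"type":"object","properties":{"moves":{"type":"array","items":{"type":"object","properties":{"delta_pos":{"type":"array","items":{"type":"number"}},"turn":{"type":"number"},"claw":{"type":"number"}}}}},"required":["moves"]}

```bash
mkdir -p pics; cat > h.py <<'E'
import numpy as np, cv2
from station import monitor, cams, ticket
def cap(n):
    c=cams.capture(n); np.savez(f'/tmp/{n}.npz',**c); return c
def load(n): return np.load(f'/tmp/{n}.npz')
def pts(c,uv):
    f=240/np.tan(np.radians(float(c['vertical_fov'])/2))
    K=np.array([[f,0,float(c['cx'])],[0,f,float(c['cy'])],[0,0,1]])
    uv=np.atleast_2d(uv).astype(float)
    n=cv2.undistortPoints(uv[:,None],K,np.array(c['dist'],float))[:,0]
    z=c['range_z'][uv[:,1].astype(int),uv[:,0].astype(int)]
    p=np.c_[n*z[:,None],z,np.ones(len(z))]
    return (p@np.array(c['extrinsics']).T)[:,:3]
E
python3 - <<'E'
from h import *
for n in('top','side'):
    c=cap(n); cv2.imwrite(f'pics/{n}1.png',c['color'][:,:,::-1]); print(np.round(c['extrinsics'],3))
s=monitor.sense(); print(s['tcp_pos'],np.round(s['ee_rot'],3),s['time_s'])
E
```

```text
[[ 0.021 -0.986  0.168  0.446]
 [-1.    -0.023 -0.014  0.024]
 [ 0.018 -0.167 -0.986  0.832]
 [ 0.     0.     0.     1.   ]]
[[-0.729 -0.515  0.451  0.097]
 [-0.684  0.533 -0.499  0.536]
 [ 0.017 -0.672 -0.741  0.857]
 [ 0.     0.     0.     1.   ]]
[ 0.14771302 -0.60673553  0.22156437] [[-0.972 -0.236 -0.001]
 [-0.236  0.972  0.002]
 [ 0.     0.002 -1.   ]] 0.1
```

View pics/top1.png

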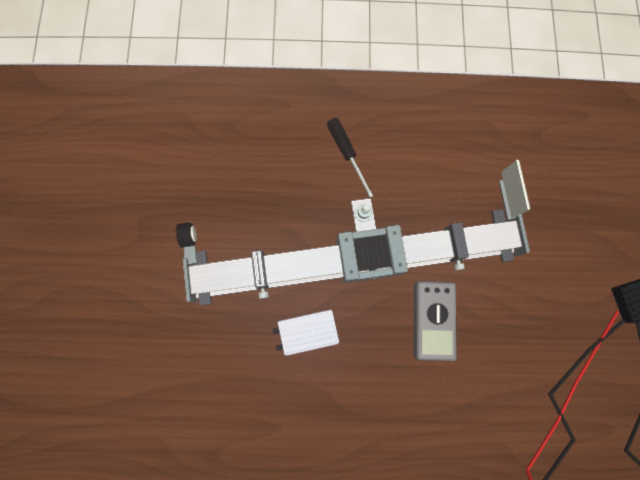

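View pics/side1.png

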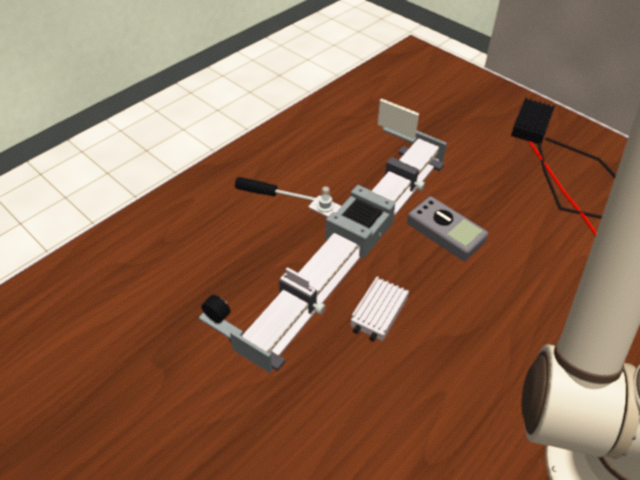

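The top view shows the carriage with its pad at about (372,253). The marked stop with its plate is at (259,268) on the +y side, and the plain stop is at (458,240). The bulb is at (364,210), beyond the rail. The side view agrees with this.

```bash
python3 - <<'E'
from h import *
c=load('top')
P=dict(pad=(372,253),padL=(358,254),padR=(387,251),blkL=(349,256),blkR=(398,249),blkLc1=(347,240),blkLc2=(351,273),stop=(259,268),stopA=(254,268),stopB=(264,268),plain=(458,240),rail1=(225,276),rail2=(300,266),rail3=(430,248),rail4=(495,238),lamp=(364,209))
for k,v in P.items(): print(k,np.round(pts(c,v)[0],4))
# dense: all points by height
v,u=np.mgrid[0:480,0:640]; q=pts(c,np.c_[u.ravel(),v.ravel()]).reshape(480,640,3)
def sel(box,z0,z1):
    u0,u1,v0,v1=box; r=q[v0:v1,u0:u1].reshape(-1,3); return r[(r[:,2]>z0)&(r[:,2]<z1)]
rl=np.r_[sel((205,250,250,300),.035,.045),sel((272,335,240,295),.035,.045),sel((412,448,225,270),.035,.045),sel((470,515,215,265),.035,.045)]
m=rl[:,:2].mean(0); d=np.linalg.svd(rl[:,:2]-m,full_matrices=False)[2][0]; d*=np.sign(d[1]); n=np.array([d[1],-d[0]])
print('rail',m,d,np.degrees(np.arctan2(-d[0],d[1])),np.ptp((rl[:,:2]-m)@n))
for nm,b in dict(blk=((330,415,220,285),.066,.075),pad=((330,415,220,285),.058,.0655),plate=((245,275,240,300),.08,.1),stop=((245,275,240,300),.058,.07)).items():
    r=sel(*b); s=(r[:,:2]-m)@d; t=(r[:,:2]-m)@n
    print(nm,len(r),'s',np.percentile(s,[1,50,99]).round(4),'t',np.percentile(t,[1,50,99]).round(4),'z',np.median(r[:,2]).round(4))
E
```

```text
pad [ 0.5622 -0.0861  0.0613]
padL [ 0.5597 -0.0615  0.0625]
padR [ 0.5662 -0.1122  0.0621]
blkL [ 0.5552 -0.0455  0.0672]
blkR [ 0.5689 -0.13    0.0697]
blkLc1 [ 0.5823 -0.0414  0.0714]
blkLc2 [ 0.5258 -0.0491  0.0678]
stop [0.5306 0.108  0.0699]
stopA [0.5308 0.117  0.0658]
stopB [0.5318 0.1004 0.0606]
plain [ 0.5885 -0.2377  0.0632]
rail1 [0.5188 0.1716 0.0351]
rail2 [0.539  0.0388 0.0412]
rail3 [ 0.577  -0.1942  0.0392]
rail4 [ 0.5984 -0.315   0.0384]
lamp [ 0.6359 -0.0697  0.0797]
rail [ 0.55837096 -0.05940018] [-0.16642271  0.9860545 ] 9.579892323828355 0.06156211835150024
blk 1347 s [-0.0816  0.0032  0.0271] t [-0.0409 -0.0007  0.0406] z 0.0691
pad 1219 s [-0.0582 -0.0282  0.0275] t [-0.0405 -0.0008  0.0382] z 0.0611
plate 78 s [0.1697 0.1714 0.1737] t [-0.0211  0.0006  0.0222] z 0.0896
stop 347 s [0.1617 0.1692 0.1815] t [-0.0306 -0.0012  0.032 ] z 0.0645
```

Request:
drive_tool(
  moves=[
    {"delta_pos":[0,0,0],"turn":0.071,"claw":0},
    {"delta_pos":[-45,41,0],"turn":0,"claw":0},
    {"delta_pos":[-45,41,0],"turn":0,"claw":0},
    {"delta_pos":[-45,41,0],"turn":0,"claw":0},
    {"delta_pos":[-45,41,0],"turn":0,"claw":0},
    {"delta_pos":[-45,41,0],"turn":0,"claw":0},
    {"delta_pos":[-45,41,0],"turn":0,"claw":0},
    {"delta_pos":[-45,41,0],"turn":0,"claw":0},
    {"delta_pos":[-45,41,0],"turn":0,"claw":0},
    {"delta_pos":[-45,41,0],"turn":0,"claw":0},
    {"delta_pos":[-45,41,0],"turn":0,"claw":0},
    {"delta_pos":[0,0,0],"turn":0,"claw":0},
  ],
)

```text
time_s: 1.6
tcp_pos: [0.5249, -0.1248, 0.2217]
ee_rot: [[-0.985, -0.172, -0.001], [-0.172, 0.985, 0.0], [0.001, 0.0, -1.0]]
wrist_force: [-0.5, 0.4, 0.9]
gripper_width: 0.002
gripper_force: 0.0
```

Request:
drive_tool(
  moves=[
    {"delta_pos":[-44,42,0],"turn":0.006,"claw":0},
    {"delta_pos":[0,0,0],"turn":0,"claw":0},
    {"delta_pos":[0,0,40],"turn":0,"claw":0},
    {"delta_pos":[0,0,40],"turn":0,"claw":0},
    {"delta_pos":[0,0,30],"turn":0,"claw":0},
    {"delta_pos":[0,0,16],"turn":0,"claw":0},
    {"delta_pos":[0,0,0],"turn":0,"claw":0},
    {"delta_pos":[0,0,0],"turn":0,"claw":0},
  ],
)

```text
time_s: 2.6
tcp_pos: [0.5603, -0.0793, 0.0979]
ee_rot: [[-0.987, -0.161, 0.002], [-0.161, 0.987, -0.0], [-0.002, -0.0, -1.0]]
wrist_force: [0.1, 0.2, -0.2]
gripper_width: 0.008
gripper_force: 0.0
```

```bash
python3 - <<'E'
from h import *
c=cap('side'); cv2.imwrite('pics/s2.png',cv2.resize(c['color'][120:300,240:480,::-1],None,fx=3,fy=3,interpolation=2))
E
```

```text
(no output)
```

View pics/s2.png

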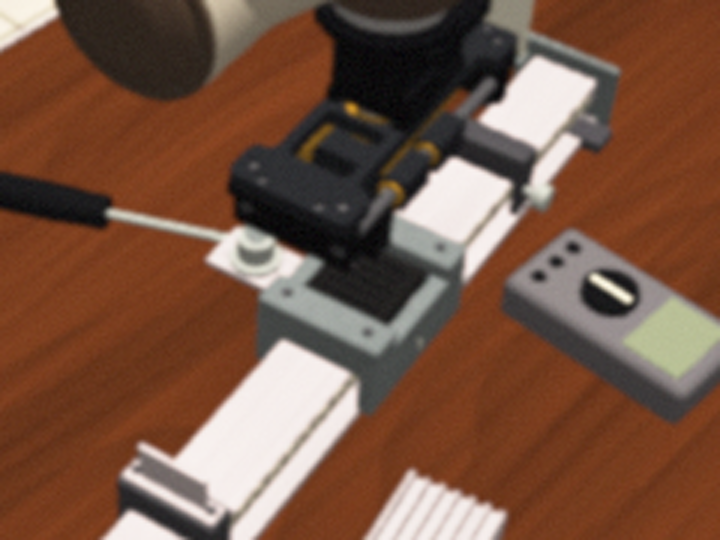

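The crop shows the closed fingers over the pad, with the bulb at crop (258,245) well clear of the gripper body. I'll descend now.

Request:
drive_tool(
  moves=[
    {"delta_pos":[0,2,15],"turn":0.004,"claw":0},
    {"delta_pos":[0,0,13],"turn":0,"claw":0},
    {"delta_pos":[0,0,5],"turn":0,"claw":0},
    {"delta_pos":[0,0,0],"turn":0,"claw":0},
    {"delta_pos":[0,0,0],"turn":0,"claw":0},
  ],
)

```text
time_s: 3.28
tcp_pos: [0.5592, -0.0771, 0.0634]
ee_rot: [[-0.988, -0.157, -0.0], [-0.157, 0.988, 0.0], [0.0, 0.0, -1.0]]
wrist_force: [-0.0, -0.0, 0.0]
gripper_width: 0.003
gripper_force: 0.0
```

Request:
drive_tool(
  moves=[
    {"delta_pos":[-1,0,2],"turn":-0.009,"claw":0},
    {"delta_pos":[0,0,2],"turn":0,"claw":0},
    {"delta_pos":[0,0,2],"turn":0,"claw":0},
    {"delta_pos":[0,0,0],"turn":0,"claw":0},
  ],
)

```text
time_s: 3.78
tcp_pos: [0.5601, -0.0774, 0.0599]
ee_rot: [[-0.986, -0.167, 0.0], [-0.167, 0.986, -0.001], [0.0, -0.001, -1.0]]
wrist_force: [-5.1, 0.5, 14.9]
gripper_width: 0.004
gripper_force: 7.2
```

Request:
drive_tool(
  moves=[
    {"delta_pos":[0,0,1.5],"turn":0,"claw":0},
    {"delta_pos":[0,0,1.5],"turn":0,"claw":0},
    {"delta_pos":[0,0,0],"turn":0,"claw":0},
    {"delta_pos":[0,0,0],"turn":0,"claw":0},
  ],
)

```text
time_s: 4.28
tcp_pos: [0.5601, -0.0776, 0.0573]
ee_rot: [[-0.986, -0.167, 0.0], [-0.167, 0.986, -0.001], [-0.0, -0.001, -1.0]]
wrist_force: [-5.6, 0.6, 15.4]
gripper_width: 0.001
gripper_force: 7.7
```

Request:
drive_tool(
  moves=[
    {"delta_pos":[0,0,1.5],"turn":0,"claw":0},
    {"delta_pos":[0,0,1],"turn":0,"claw":0},
    {"delta_pos":[0,0,0],"turn":0,"claw":0},
    {"delta_pos":[0,0,0],"turn":0,"claw":0},
  ],
)

```text
time_s: 4.78
tcp_pos: [0.5603, -0.0781, 0.0572]
ee_rot: [[-0.986, -0.168, 0.001], [-0.168, 0.986, -0.002], [-0.001, -0.003, -1.0]]
wrist_force: [-9.5, -1.1, 27.7]
gripper_width: 0.001
gripper_force: 13.8
```

The pad is fully down at 57 mm with 28 N. I'll push along the rail now.

Request:
drive_tool(
  moves=[
    {"delta_pos":[0.5,2,0],"turn":0,"claw":0},
    {"delta_pos":[0.5,3,0],"turn":0,"claw":0},
    {"delta_pos":[0,4,0],"turn":0,"claw":0},
    {"delta_pos":[0,5,0],"turn":0,"claw":0},
    {"delta_pos":[0,5,0],"turn":0,"claw":0},
    {"delta_pos":[0,5,0],"turn":0,"claw":0},
    {"delta_pos":[0,5,0],"turn":0,"claw":0},
    {"delta_pos":[0,4,0],"turn":0,"claw":0},
    {"delta_pos":[0,3,0],"turn":0,"claw":0},
    {"delta_pos":[0,2,0],"turn":0,"claw":0},
    {"delta_pos":[0,0,0],"turn":0,"claw":0},
  ],
)

```text
time_s: 6.15
tcp_pos: [0.554, -0.0404, 0.0572]
ee_rot: [[-0.986, -0.169, 0.003], [-0.169, 0.986, -0.002], [-0.003, -0.002, -1.0]]
wrist_force: [-7.4, -1.6, 26.9]
gripper_width: 0.007
gripper_force: 13.4
```

```bash
python3 - <<'E'
from h import *
c=cap('side'); cv2.imwrite('pics/s3.png',cv2.resize(c['color'][120:340,200:440,::-1],None,fx=2.5,fy=2.5,interpolation=2))
s=monitor.sense(); m=np.array([0.55837,-0.0594]); d=np.array([-.16642,.98605]); p=np.array(s['tcp_pos'])[:2]-m
print('s',p@d,'t',p@[d[1],-d[0]])
E
```

```text
s 0.01945883237203549 t -0.0011056012587221525
```

View pics/s3.png

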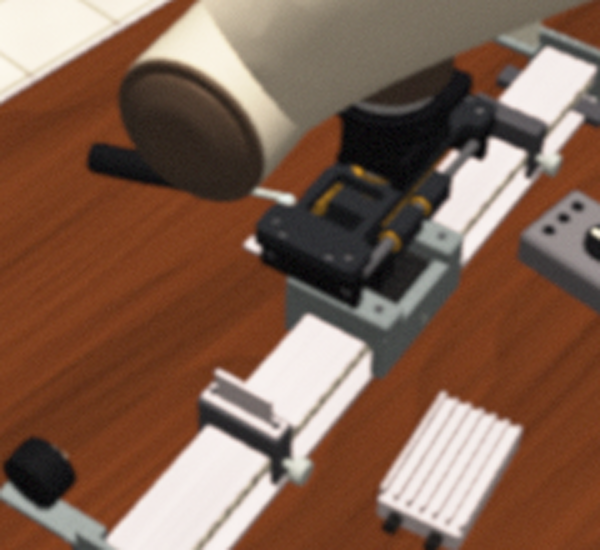

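The carriage has moved; in the crop its front edge is at about (375,370) and the stop is at (245,420). I'll measure the gap.

```bash
cat >> h.py <<'E'
def gap():
    c=cap('side'); v,u=np.mgrid[0:480,0:640]; q=pts(c,np.c_[u.ravel(),v.ravel()])
    m=np.array([0.55837,-0.0594]); d=np.array([-.16642,.98605]); n=np.array([d[1],-d[0]])
    s=(q[:,:2]-m)@d; t=(q[:,:2]-m)@n; z=q[:,2]
    k=(abs(t)<.03)&(s<.165)&(s>-.1)
    b=s[k&(z>.05)&(z<.075)]; e=(abs(t+.038)<.006)&(z>.045)&(z<.075)&(s>-.1)&(s<.155)
    p=s[(abs(t)<.02)&(z>.08)&(z<.093)&(s>.14)&(s<.19)]
    print('carriage end',np.percentile(s[e],[90,97,99]).round(4),'n',e.sum(),'plate',np.percentile(p,[2,50,98]).round(4))
    s0=monitor.sense(); pp=np.array(s0['tcp_pos'])[:2]-m; print('tcp s',pp@d,'t',pp@n,s0['wrist_force'],s0['tcp_pos'][2],s0['time_s'])
E
python3 -c "from h import *; gap()"
```

```text
carriage end [0.062  0.0646 0.0653] n 496 plate [0.1699 0.1732 0.1751]
tcp s 0.01943351448331172 t -0.0010992263169107136 [-8.12956869 -1.7746761  26.7996227 ] 0.05719703835299178 6.25
```

No slip so far: the carriage moved 37.5 mm, matching the tool, and about 96 mm remains.

Request:
drive_tool(
  moves=[
    {"delta_pos":[0.5,3,0],"turn":0,"claw":0},
    {"delta_pos":[0,5,0],"turn":0,"claw":0},
    {"delta_pos":[0,7,0],"turn":0,"claw":0},
    {"delta_pos":[0,9,0],"turn":0,"claw":0},
    {"delta_pos":[0,9,0],"turn":0,"claw":0},
    {"delta_pos":[0,9,0],"turn":0,"claw":0},
    {"delta_pos":[0,9,0],"turn":0,"claw":0},
    {"delta_pos":[0,9,0],"turn":0,"claw":0},
    {"delta_pos":[0,8,0],"turn":0,"claw":0},
    {"delta_pos":[0,6,0],"turn":0,"claw":0},
    {"delta_pos":[0,4,0],"turn":0,"claw":0},
    {"delta_pos":[0,3,0],"turn":0,"claw":0},
  ],
)

```text
time_s: 7.75
tcp_pos: [0.5408, 0.0399, 0.0572]
ee_rot: [[-0.986, -0.169, 0.005], [-0.169, 0.986, -0.001], [-0.005, -0.002, -1.0]]
wrist_force: [-6.9, -2.5, 27.0]
gripper_width: 0.007
gripper_force: 13.5
```

```bash
python3 -c "from h import *; gap()"
```

```text
carriage end [0.1432 0.1461 0.1469] n 546 plate [0.1701 0.1731 0.1751]
tcp s 0.10118549031749956 t -0.000855242879490536 [-6.54870683 -1.66416056 27.24835064] 0.05717887480863185 7.8
```

About 14 mm to go, so I'll creep.

Request:
drive_tool(
  moves=[
    {"delta_pos":[0,2,0],"turn":0,"claw":0},
    {"delta_pos":[0,2,0],"turn":0,"claw":0},
    {"delta_pos":[0,2,0],"turn":0,"claw":0},
    {"delta_pos":[0,1.5,0],"turn":0,"claw":0},
    {"delta_pos":[0,1,0],"turn":0,"claw":0},
    {"delta_pos":[0,1,0],"turn":0,"claw":0},
    {"delta_pos":[0,1,0],"turn":0,"claw":0},
    {"delta_pos":[0,1,0],"turn":0,"claw":0},
    {"delta_pos":[0,0,0],"turn":0,"claw":0},
  ],
)

```text
time_s: 8.93
tcp_pos: [0.5389, 0.0513, 0.0572]
ee_rot: [[-0.986, -0.169, 0.005], [-0.169, 0.986, -0.001], [-0.005, -0.001, -1.0]]
wrist_force: [-7.2, -1.3, 27.2]
gripper_width: 0.005
gripper_force: 13.6
```

Request:
drive_tool(
  moves=[
    {"delta_pos":[0,1,0],"turn":0,"claw":0},
    {"delta_pos":[0,1,0],"turn":0,"claw":0},
    {"delta_pos":[0,0,0],"turn":0,"claw":0},
  ],
)

```text
time_s: 9.3
tcp_pos: [0.5385, 0.0533, 0.0572]
ee_rot: [[-0.986, -0.169, 0.005], [-0.169, 0.986, -0.001], [-0.005, -0.001, -1.0]]
wrist_force: [-7.2, -2.3, 27.1]
gripper_width: 0.01
gripper_force: 13.6
```

Request:
drive_tool(
  moves=[
    {"delta_pos":[0,1,0],"turn":0,"claw":0},
    {"delta_pos":[0,1,0],"turn":0,"claw":0},
    {"delta_pos":[0,0,0],"turn":0,"claw":0},
  ],
)

```text
time_s: 9.68
tcp_pos: [0.5382, 0.0553, 0.0572]
ee_rot: [[-0.986, -0.169, 0.005], [-0.169, 0.986, -0.001], [-0.005, -0.001, -1.0]]
wrist_force: [-6.3, -1.7, 27.1]
gripper_width: 0.005
gripper_force: 13.6
```

```bash
python3 -c "from h import *; gap()"
```

```text
carriage end [0.1471 0.152  0.1543] n 479 plate [0.1733 0.1744 0.1751]
tcp s 0.11642855424791249 t -0.0008035568119363711 [-7.10699589 -2.08454387 26.77149811] 0.05718409621257342 9.725
```

Request:
drive_tool(
  moves=[
    {"delta_pos":[0,1,0],"turn":0,"claw":0},
    {"delta_pos":[0,1,0],"turn":0,"claw":0},
    {"delta_pos":[0,0,0],"turn":0,"claw":0},
  ],
)

```text
time_s: 10.1
tcp_pos: [0.538, 0.0561, 0.0572]
ee_rot: [[-0.986, -0.169, 0.005], [-0.169, 0.986, -0.002], [-0.004, -0.003, -1.0]]
wrist_force: [-4.5, -6.6, 25.9]
gripper_width: 0.004
gripper_force: 13.2
```

Request:
drive_tool(
  moves=[
    {"delta_pos":[0,0.5,0],"turn":0,"claw":0},
    {"delta_pos":[0,0.5,0],"turn":0,"claw":0},
    {"delta_pos":[0,0,0],"turn":0,"claw":0},
  ],
)

```text
time_s: 10.48
tcp_pos: [0.538, 0.0562, 0.0572]
ee_rot: [[-0.986, -0.169, 0.004], [-0.169, 0.986, -0.003], [-0.004, -0.004, -1.0]]
wrist_force: [-4.4, -10.5, 25.5]
gripper_width: 0.008
gripper_force: 12.9
```

```bash
python3 - <<'E'
from h import *
gap(); c=load('side'); cv2.imwrite('pics/s4.png',cv2.resize(c['color'][180:360,200:440,::-1],None,fx=3,fy=3,interpolation=2))
E
```

```text
carriage end [0.147  0.1521 0.1545] n 474 plate [0.1738 0.1746 0.1767]
tcp s 0.11739360133813494 t -0.0008730630404881342 [-3.98460502 -9.39590432 24.35476678] 0.05715407340278383 10.525
```

View pics/s4.png

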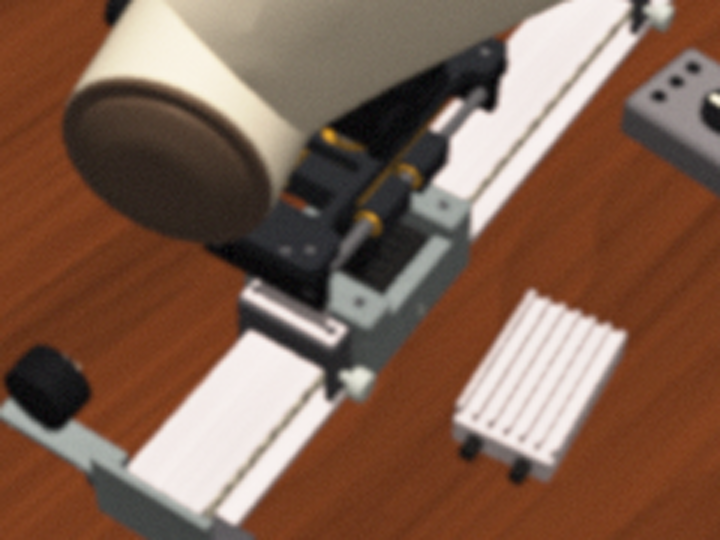

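The carriage is flush against the marked stop at crop (340,330), and the gripper clears the plate. The side force rises with no further motion, so I'll ease the push and lift straight up.

Request:
drive_tool(
  moves=[
    {"delta_pos":[0,-0.7,0],"turn":0,"claw":0},
    {"delta_pos":[0,0,-2],"turn":0,"claw":0},
    {"delta_pos":[0,0,-2],"turn":0,"claw":0},
    {"delta_pos":[0,0,-3],"turn":0,"claw":0},
    {"delta_pos":[0,0,-4],"turn":0,"claw":0},
    {"delta_pos":[0,0,-6],"turn":0,"claw":0},
    {"delta_pos":[0,0,-15],"turn":0,"claw":0},
    {"delta_pos":[0,0,-30],"turn":0,"claw":0},
    {"delta_pos":[0,0,-40],"turn":0,"claw":0},
    {"delta_pos":[0,0,-40],"turn":0,"claw":0},
    {"delta_pos":[0,0,0],"turn":0,"claw":0},
    {"delta_pos":[0,0,0],"turn":0,"claw":0},
  ],
)

```text
time_s: 12.02
tcp_pos: [0.5353, 0.0578, 0.1939]
ee_rot: [[-0.986, -0.166, -0.001], [-0.166, 0.986, 0.0], [0.001, 0.0, -1.0]]
wrist_force: [-1.0, 0.5, -0.0]
gripper_width: 0.003
gripper_force: 0.0
```

```bash
python3 - <<'E'
from h import *
gap(); c=load('side'); cv2.imwrite('pics/s5.png',cv2.resize(c['color'][180:360,200:440,::-1],None,fx=3,fy=3,interpolation=2))
E
```

```text
carriage end [0.147  0.1533 0.1546] n 476 plate [0.1693 0.1733 0.175 ]
tcp s 0.11926219934057539 t -0.0034849557826524967 [-0.80608628 -0.12817878 -0.36559533] 0.193223888541677 12.075
```

View pics/s5.png

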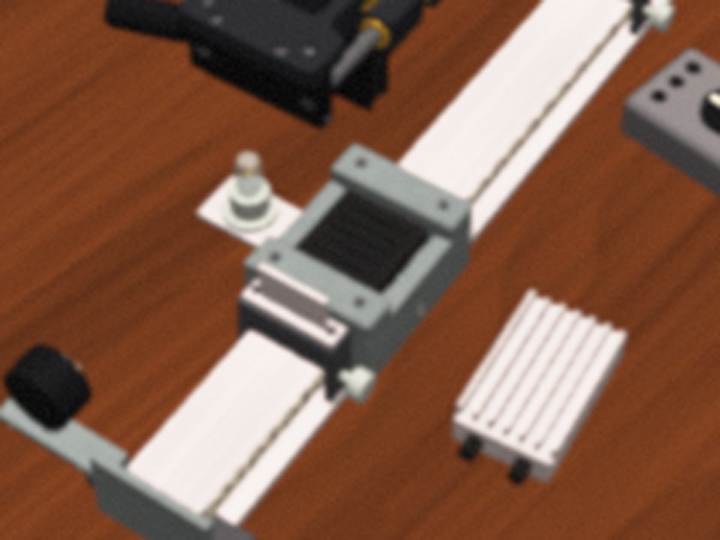

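The carriage sits against the stop at crop (300,310), the pad is up, the bulb is intact and the gripper is clear.

```bash
python3 -c "from h import *; print(ticket.finish_job())"
```

```text
the job is handed in; nothing more can be done
None
```

The job is handed in, with no verdict returned: the last picture shows the carriage against the marked stop, its pad up and the arm clear; the bulb and loose items were not touched.

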